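# Lever open an e-bike fuse box and press the main fuse home

### The arm

A 6-joint arm with a two-finger parallel gripper is mounted at the origin on the work surface. World frame = base frame: x ahead of the robot, y to its left, z up, the work surface at z = 0. Lengths are in m, angles in rad, forces in N, time in s.
With the tool pointing down it reaches from about 0.225 to 0.875 m from the base axis. Payload 3.4 kg.
Tool frame: the origin (TCP) lies at the very end of the fingers, on their centre line; the grasp point (between the pads) lies 19 mm behind it; z points along the fingers, y is the direction in which the jaws open and shut (so a half turn about z gives the same grasp; the last joint's range is limited). The gripper opens to 85 mm and grips with 20 to 120 N. Pads are 22 mm wide; open, the fingers measure 114 mm over their backs; the gripper's body (76 mm by 85 mm) begins 54 mm behind the grasp point. The pads swing forward as they close: fully open they stand 13 mm farther back than shut.
Start: joints at [-1.323, 0.276, 1.505, -0, 1.361, -0.121], TCP at [0.207, -0.536, 0.231] pointing down, gripper open.
Joint ranges: [-2.89, 2.89], [-0.75, 2.08], [0.22, 2.7], [-1.18, 4.32], [0.11, 2.71], [-2.7, 2.7]. Speed limits (rad/s): [2.57, 2.57, 3.14, 3.14, 3.14, 3.14].

### API

Orientations are given as a unit quaternion [w, x, y, z].
In Python, from rig import manip gives the robot as it stands. The module is installed in compiled form; this text tells all that it offers.
- The arm moves only by the tool carry_out, never from a script. Its argument "moves" is one flat list of numbers, 5 for each row, row after row: the opening in per cent of the stroke, from 0 (shut) to 100 (fully open), then the shift along the world's x, y, z in cm, then the turn about the world's z in rad. A call has exactly 10 rows; each row shifts and turns the commanded pose from where the row before left it; what a row does not reach is not made up. A row lasts 1/10 s, in which the tool goes at most 50 mm and 8.59 degrees, less where a joint would pass 70% of its speed; a pose out of reach is approached as far as the arm can. A call is refused whole if a number of a shift passes 5 or a number of a turn 0.15, either way. A call with a gripper value outside its range is refused whole. The fingers move at their own pace and stop on an object; "squeeze" is the grip in N (left out, the last holds). Time passes only in rows, so rows that do not move let the fingers close, or fill a call up. It gives the time, the measured TCP pose, the force and the opening at its end, in the units of the state.
- manip.get_state(): the state, without advancing time (a new reading comes with each control period).
- manip.get_image(name): name is "side" or "top"; returns the picture (400x640x3 uint8, red, green, blue); there is no depth.
- manip.camera_info(name): a dict with "fov_y" (degrees; the focal length in pixels is half the picture's height over the tangent of half this angle, whatever the lens; pixels are square), "cx", "cy" (the principal point, pixels), "dist" ([k1, k2, p1, p2, k3] as OpenCV has them; the pictures are not rectified), "rvec" (rotation vector, rad) and "tvec" (3), from world to camera coordinates, as OpenCV has them. Camera axes: x right, y down, z forward; pixel columns grow to the right and rows downward; lengths in m; the calibration is good to about 2 mm. A picture is of the moment at which its call begins. camera_info takes no time and is no camera call.
- manip.sign_off(): hands the job in, once; it reports no verdict.
The state is a dict: "clock": time; "qpos": joint angles; "qd": joint speeds; "effort": joint torques, N m; "position": TCP position; "ee_rot": TCP orientation; "contact_force": force on the tool from outside, world axes, zero at the start; "moment": the same for the moment, N m; "width": finger opening in m.
Only numpy, scipy, OpenCV 4.12 (cv2) and the standard library are available. Lean on these libraries where they do the work, as an engineer would, in place of code of your own. Each camera call takes 0.05 s, during which the arm holds its last target. There are 200 camera calls.

### The job

The main fuse of this e-bike has worked loose. Take the pry lever, slip its blade under the tab of the fuse box's cover, lever the cover up with it (not with the fingers) and swing it right back past upright. Lay the lever flat on the rubber mat again and press the large fuse inside the box fully home, leaving the cover open and the other things where they are.

Things in the scene. Friction and masses are not known exactly. Their poses are not given: they have to be found in the camera images.
- fuse_box: Bare-aluminium fuse box of an e-bike, screwed to the bench, open-topped under its cover: 110 (its x) x 90 (y) mm, 45 mm high, walls 4 mm. Origin: centre of the underside; z up. Its front is its -x side and faces the robot's right (world -y, within 0.35 rad); +x points to the hinge side. Two screw feet, 6 mm high, stick 15 mm out of its +y and -y sides.
- cover (a joint): Black cover plate 110 x 90 x 5 mm, 120 g, flush on the box's rim, hinged on the far (+x) rim. Angle in rad: 0 shut, 1.57 upright, 1.9 stop. Stiff hinge: it stays where it is left and takes about 0.2 N m (2 N at the tab) to raise. In the middle of its front edge a tab, 36 mm wide, 5 mm thick, juts 15 mm out over the sill.
- cover_tab (a point): Middle of the tab's front edge, on its underside; moves with the cover. Shut: at (-70, 0, 45.5) mm in the box's frame. It is 125 mm from the hinge axis.
- sill (a point): Middle of the top front edge of the solid sill, at (-77, 0, 36) mm in the box's frame. The sill, 50 mm wide (y), juts 22 mm out of the box's front wall; its flat top is 36 mm high. Between it and the tab is a slit 9.5 mm high, open in front and at the sides, for the blade; the box's wall ends it 15 mm behind the tab's edge.
- cover_hinge (a point): Middle of the hinge axis, at (55, 0, 45.5) mm in the box's frame; the axis runs along the box's y; fixed on the box.
- fuse (a joint): Large main fuse in the box: grey block 34 (box x) x 20 (y) mm, 14 mm high, loose in a black socket block. Value in m: how far it is pushed straight down, near 0 at the start, 0.008 = fully home (hard stop). It takes about 5 N to move and stays where it is left. The small fuses on both sides are fixed and home, their tops 24 mm above the bench.
- fuse_top (a point): Centre of the main fuse's top face, at (-15, 0) mm in the box's frame; 38 mm above the bench at joint value 0, 30 mm when home.
- pry_lever: Pry lever, loose, 90 g, lying on the mat: a blue plastic handle 90 (its x) x 22 (y) x 16 mm (z) and a thin flat steel blade 18 mm wide and 2.5 mm thick that sticks 75 mm out of the +x end of the handle at half its height. Origin: centre of the handle's underside; x along the blade, z up. The blade's middle plane lies 8 mm above the origin.
- pry_tip (a point): Middle of the blade's free end, 120 mm along x from the lever's origin and 8 mm above it.
- mat: Black rubber mat fixed on the bench, 260 (x) x 240 (y) x 3 mm thick. Origin: centre of the underside.
- wrench: Steel wrench, 170 mm long, lying on the mat beside the lever, farther from the robot. A bystander.
- bearing: Loose steel bearing ring, 42 mm across, 12 mm high, on the bench beyond the fuse box. A bystander.
- cassette: Loose stepped steel sprocket cassette, 100 mm across, 36 mm high, on the bench beyond the fuse box. A bystander.
There are look-alikes about, which are no part of the job. There is more than one size of the fuse_box; the job needs the largest.

How it is judged:
By the outcome, as a careful person would: the job done as asked, in the order asked, and still so for the second after the job is handed in, with the robot touching nothing.
It also fails if it takes over 66 s, if anything falls off the work surface, if the arm or the gripper's body presses on something with over 40 N, if the wrist force passes 120 N, or if a joint passes its speed limit or range.

## Working session

There is one attempt and no reset: what is moved stays moved. The work goes in short steps, Python scripts to look and compute and a tool call to move; the robot and the scene stay as the last step left them, time stands still between calls to the robot, and variables do not carry over. Pictures are saved under pics/ and viewed, about 8 in all and at most 12, crops included, and the job is handed in when it is done.

Besides the shell and the picture viewer there is one more tool, called by a JSON object that holds its "fn" and its "kwargs", one argument or row to a line. carry_out: Moves the arm, as the interface text tells. Its arguments: {"type":"object","properties":{"moves":{"type":"array","items":{"type":"number"}},"squeeze":{"type":"number"}},"required":["moves"]}

```bash
mkdir -p pics; cat > h.py <<'E'
import numpy as np, cv2
from rig import manip
def cam(n):
    c=manip.camera_info(n); f=200/np.tan(np.radians(c["fov_y"])/2)
    K=np.array([[f,0,c["cx"]],[0,f,c["cy"]],[0,0,1]]); R=cv2.Rodrigues(np.array(c["rvec"],float))[0]
    return K,np.array(c["dist"],float),R,np.array(c["tvec"],float).ravel()
def ray(n,uv):
    K,d,R,t=cam(n); p=cv2.undistortPoints(np.array(uv,float).reshape(-1,1,2),K,d).reshape(-1,2)
    v=np.c_[p,np.ones(len(p))]@R; return -R.T@t, v
def onz(n,uv,z):
    o,v=ray(n,uv); return o+v*((z-o[2])/v[:,2])[:,None]
def proj(n,P):
    K,d,R,t=cam(n); return cv2.projectPoints(np.array(P,float).reshape(-1,3),cv2.Rodrigues(R)[0],t,K,d)[0].reshape(-1,2)
def tri(uvt,uvs):
    o1,v1=ray("top",uvt); o2,v2=ray("side",uvs); out=[]
    for a,b in zip(v1,v2):
        A=np.c_[a,-b]; s=np.linalg.lstsq(A,o2-o1,rcond=None)[0]; p,q=o1+s[0]*a,o2+s[1]*b
        out.append(np.r_[(p+q)/2,np.linalg.norm(p-q)])
    return np.array(out)
def snap(n,f):
    im=manip.get_image(n); cv2.imwrite(f"pics/{f}.png",im[:,:,::-1]); return im
E
python3 - <<'E'
from h import *
snap("top","t0");snap("side","s0")
for n in("top","side"):
    K,d,R,t=cam(n);print(n,K[0,0],d,-R.T@t,R[2])
print(manip.get_state())
E
```

```text
top 413.2950489262277 [-0.035228  0.        0.        0.        0.      ] [ 0.40575795 -0.0660776   0.91192819] [ 0.21664743 -0.00649534 -0.9762283 ]
side 387.0030282028135 [0.02669933 0.         0.         0.         0.        ] [ 0.28408136 -0.59427683  0.38545841] [ 0.4183517   0.76568604 -0.48857624]
{'clock': 0.1, 'qpos': array([-1.32299035e+00,  2.76581881e-01,  1.50597794e+00,  1.99103848e-05,
        1.36069880e+00, -1.20995225e-01]), 'qd': array([ 0.00011547, -0.0015143 , -0.00149292, -0.00179685, -0.0013503 ,
       -0.0018802 ]), 'effort': array([ 1.13449671e-03, -4.17699373e+01, -2.46404457e+01, -1.21904045e-04,
        5.84469584e-03,  1.40974993e-05]), 'position': array([ 0.20717914, -0.53589625,  0.23050901]), 'ee_rot': array([-8.31927993e-04,  9.83046372e-01,  1.83355217e-01, -4.30653576e-05]), 'contact_force': array([-0.80969461,  0.36847208, -0.43736989]), 'moment': array([-0.00378261,  0.04459013,  0.01909997]), 'width': 0.08548925093284464}
```

View pics/t0.png

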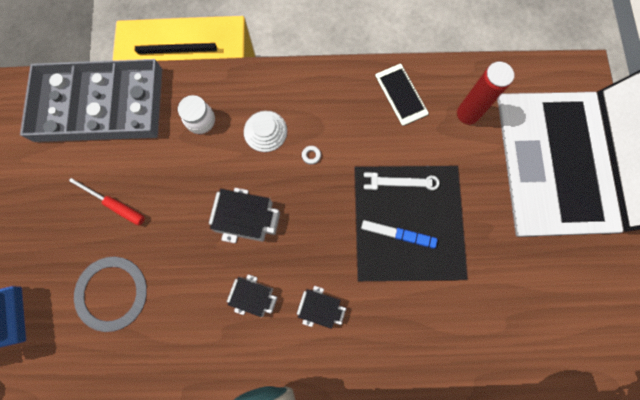

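View pics/s0.png

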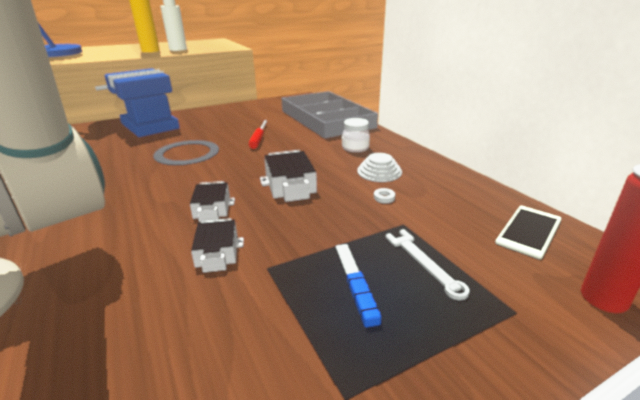

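Candidates: box A (243,214), about 60 px long, and boxes B (251,296) and C (320,308), each about 45 px. A is the largest and has the cassette and bearing beyond it, so it fits. The blue-handled lever is at (400,236) on the mat. The red screwdriver at (107,202) is a look-alike. I'll confirm in an enlarged crop.

```bash
python3 - <<'E'
from h import *
a=cv2.imread("pics/t0.png");s=cv2.imread("pics/s0.png")
c1=cv2.resize(a[175:330,200:355],(520,520),interpolation=cv2.INTER_CUBIC)
c2=cv2.resize(s[135:215,250:330],(280,280),interpolation=cv2.INTER_CUBIC)
c=np.zeros((520,800,3),np.uint8);c[:,:520]=c1;c[:280,520:]=c2
cv2.imwrite("pics/c1.png",c)
hsv=cv2.cvtColor(a,cv2.COLOR_BGR2HSV)
m=cv2.inRange(hsv,(100,120,80),(125,255,255));m[:, :355]=0;m[:,470:]=0
ys,xs=np.nonzero(m);r=cv2.minAreaRect(np.c_[xs,ys].astype(np.float32));B=cv2.boxPoints(r)
print("handle",r,onz("top",B,.019),onz("top",[r[0]],.019))
b=cv2.inRange(hsv,(0,0,130),(180,60,255));b[:215]=0;b[245:]=0;b[:,:357]=0;b[:,402:]=0
ys,xs=np.nonzero(b);r2=cv2.minAreaRect(np.c_[xs,ys].astype(np.float32));B=cv2.boxPoints(r2)
print("blade",r2,onz("top",B,.0122))
# cover black plate
g=cv2.cvtColor(a,cv2.COLOR_BGR2GRAY)
k=(g<45).astype(np.uint8);k[:175]=0;k[330:]=0;k[:,:200]=0;k[:,355:]=0
for c in cv2.findContours(k,0,1)[0]:
    if cv2.contourArea(c)>300:
        r=cv2.minAreaRect(c);B=cv2.boxPoints(r);P=onz("top",B,.05);print(r,P,np.linalg.norm(P[1]-P[0]),np.linalg.norm(P[2]-P[1]),P.mean(0))
E
```

```text
handle ((416.1282958984375, 237.92477416992188), (42.53309631347656, 12.15832233428955), 14.620874404907227) [[ 0.5112774  -0.2258591   0.019     ]
 [ 0.53679334 -0.23433558  0.019     ]
 [ 0.51031935 -0.32239978  0.019     ]
 [ 0.48506492 -0.31341932  0.019     ]] [[ 0.51080834 -0.27405606  0.019     ]]
blade ((378.4369812011719, 228.24293518066406), (34.955440521240234, 9.285598754882812), 14.534454345703125) [[ 0.53668893 -0.15458877  0.0122    ]
 [ 0.55650894 -0.16075969  0.0122    ]
 [ 0.53459533 -0.23414644  0.0122    ]
 [ 0.51495266 -0.22765518  0.0122    ]]
((243.7692413330078, 213.6538543701172), (53.53970718383789, 39.0271110534668), 11.309932708740234) [[0.54256247 0.15810483 0.05      ]
 [0.62526764 0.1436249  0.05      ]
 [0.5985427  0.03066397 0.05      ]
 [0.5169573  0.04726218 0.05      ]] 0.08396317101800514 0.1160792553067598 [0.57083253 0.09491397 0.05      ]
```

View pics/c1.png

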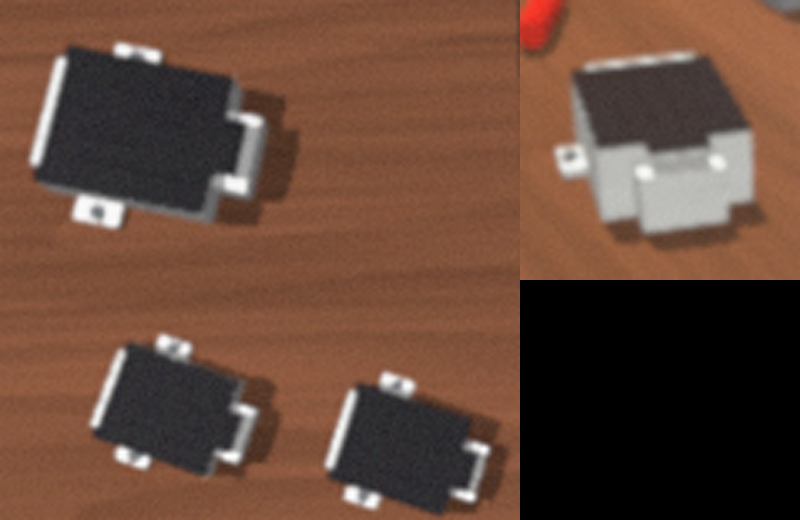

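The crop shows box A clearly the largest: cover corners at crop (68,47), (238,78), (214,215), (35,183), tab at (243,150), bright sill front edge from (265,115) to (247,192). B and C are the smaller copies.

```bash
python3 - <<'E'
from h import *
f=lambda L:[(200+x*155/520-.35,175+y*155/520-.35) for x,y in L]
P=onz("top",f([(68,47),(238,78),(214,215),(35,183)]),.0505);print(P,[np.linalg.norm(P[i]-P[(i+1)%4]) for i in range(4)])
S=onz("top",f([(265,115),(247,192)]),.036);print("sill",S,np.linalg.norm(S[1]-S[0]))
# side: sill top front corners
q=lambda L:[(250+(x-520)/3.5-.35,135+y/3.5-.35) for x,y in L]
T=onz("side",q([(637,178),(728,166)]),.036);print("sill side",T,np.linalg.norm(T[1]-T[0]))
C=onz("side",q([(598,150),(572,72),(710,58),(750,132)]),.0505);print("cov side",C)
d=(P[0]+P[3]-P[1]-P[2]);yaw=np.arctan2(d[1],d[0]);print("yaw",yaw)
n=np.array([np.cos(yaw),np.sin(yaw)])
m=S.mean(0)[:2];mc=P.mean(0)[:2]
print("origin by sill",m+.077*n,"by cover",mc,"by side sill",T.mean(0)[:2]+.077*n)
E
```

```text
[[0.62659171 0.14661474 0.0505    ]
 [0.60274346 0.03754047 0.0505    ]
 [0.51560282 0.05296901 0.0505    ]
 [0.53918159 0.16552988 0.0505    ]] [np.float64(0.11165094825545559), np.float64(0.08849593410288281), np.float64(0.11500394792925622), np.float64(0.08943328168064449)]
sill [[0.58107853 0.02200551 0.036     ]
 [0.53149936 0.03392884 0.036     ]] 0.05099274354174708
sill side [[0.5312825  0.03650197 0.036     ]
 [0.58220344 0.02476361 0.036     ]] 0.05225639557537516
cov side [[0.51544282 0.05221656 0.0505    ]
 [0.54249289 0.16361707 0.0505    ]
 [0.62803949 0.14157547 0.0505    ]
 [0.59993042 0.03122824 0.0505    ]]
yaw 1.3599886713567169
origin by sill [0.57240118 0.10326257] by cover [0.5710299  0.10066353] by side sill [0.5728552  0.10592818]
```

{"fn": "carry_out", "kwargs": {
  "moves": [70,3.1,2.9,-1.1,0.09,70,3.1,2.9,-1.1,0.09,70,3.1,2.9,-1.1,0.09,70,3.1,2.9,-1.1,0.09,70,3.1,2.9,-1.1,0.09,70,3.1,2.9,-1.1,0.09,70,3.1,2.9,-1.1,0.09,70,3.1,2.9,-1.1,0.09,70,3.1,2.9,-1.1,0.09,70,3.1,2.9,-1.1,0.09],
  "squeeze": 100
}}

```text
clock: 1.1
position: [0.5181, -0.2449, 0.1205]
ee_rot: [-0.0, 0.804, 0.594, -0.0]
contact_force: [0.5, -0.6, -0.3]
width: 0.0597
```

{"fn": "carry_out", "kwargs": {
  "moves": [70,0.1,-0.3,-2.5,0.01,70,0,0,-2.5,0,70,0,0,-2.5,0,70,0,0,-2.0,0,70,0,0,-1.5,0,70,0,0,-0.4,0,70,0,0,0,0,0,0,0,0,0,0,0,0,0,0,0,0,0,0,0]
}}

```text
clock: 2.1
position: [0.519, -0.2498, 0.0088]
ee_rot: [0.001, 0.802, 0.597, 0.0]
contact_force: [1.1, -0.4, 0.8]
width: 0.0189
```

{"fn": "carry_out", "kwargs": {
  "moves": [0,0,0,0,0,0,0,0,0,0,0,0,0,0,0,0,0,0,0,0,0,0,0,0,0,0,0,0,0.5,0,0,0,0,1,0,0,0,0,2,0,0,0,0,2,0,0,0,0,2,0,0,0,0,0,0]
}}

```text
schema error: expected 10 rows
```

```bash
python3 - <<'E'
from h import *
snap("side","s1");snap("top","t1")
a=cv2.imread("pics/t1.png")[150:300,200:460];s=cv2.imread("pics/s1.png")[120:345,220:480]
c=np.vstack([cv2.resize(a,None,fx=2,fy=2),cv2.resize(s,None,fx=2,fy=2)[:,:520]])[:, :]
cv2.imwrite("pics/c2.png",cv2.resize(c,None,fx=.79,fy=.79))
print(manip.get_state()["position"])
E
```

```text
[ 0.51903106 -0.24987775  0.00875433]
```

View pics/c2.png

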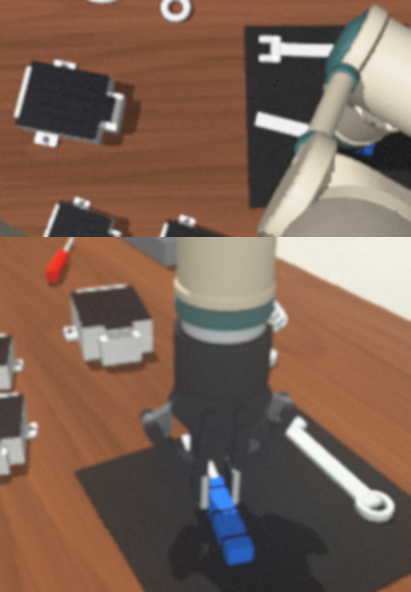

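The grip looks good, with the handle between the pads, wrench untouched. The second call was miscounted and refused; lifting now.

{"fn": "carry_out", "kwargs": {
  "moves": [0,0,0,0,0,0,0,0,0,0,0,0,0,0,0,0,0,0,0.5,0,0,0,0,1,0,0,0,0,2,0,0,0,0,2,0,0,0,0,1.5,0,0,0,0,0,0,0,0,0,0,0]
}}

```text
clock: 3.2
position: [0.5182, -0.2494, 0.0776]
ee_rot: [0.0, 0.802, 0.597, 0.0]
contact_force: [0.0, 0.3, -1.2]
width: 0.0188
```

```bash
python3 - <<'E'
from h import *
snap("side","s2");snap("top","t2")
print(manip.get_state()["position"],manip.get_state()["width"])
a=cv2.imread("pics/t2.png")[190:270,330:430];s=cv2.imread("pics/s2.png")[150:300,280:480]
c=np.vstack([cv2.resize(a,(640,512)),])
c=np.zeros((560,800,3),np.uint8);c[:320,:400]=cv2.resize(a,(400,320),interpolation=2);c[:300,400:]=cv2.resize(s,(400,300),interpolation=2)
cv2.imwrite("pics/c3.png",c[:320])
E
```

```text
[ 0.51757214 -0.24894372  0.07651161] 0.01878086701701892
```

View pics/c3.png

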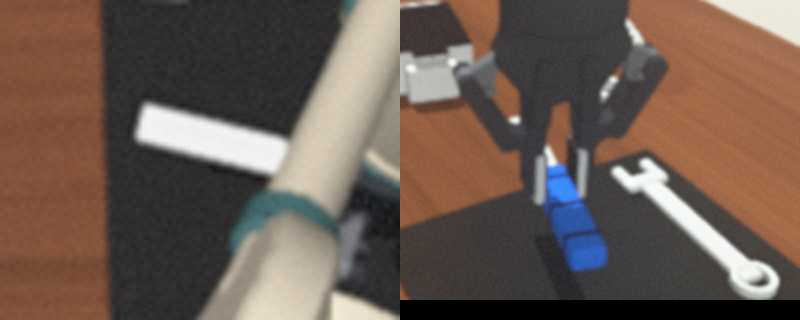

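The lever hangs in the grip; the tip is at top px (364.6,220.2), and its left corner at side px about (337,210).

```bash
python3 - <<'E'
from h import *
p=np.array([[145,102],[134,142]])/4+[330,190]-.35
T=onz("top",p,.0793);print(T,np.linalg.norm(T[0]-T[1]))
m=T.mean(0);g=np.array([.5182,-.2494]);v=m[:2]-g
print("tip",m,"len from grip",np.linalg.norm(v),"yaw",np.arctan2(v[1],v[0]))
print(tri([p[1]],[[336.7,210]]),tri([p[0]],[[336.7,210]]))
b=np.array([[134,142],[285,176],[145,102],[290,137]])/4+[330,190]-.35
B=onz("top",b,.079);print([np.arctan2(*(B[i]-B[i+1])[[1,0]]) for i in(0,2)])
b1=cv2.imread("pics/s2.png")[190:240,320:370];cv2.imwrite("pics/x.png",cv2.resize(b1,None,fx=10,fy=10))
print(manip.get_state()["position"])
E
```

```text
[[ 0.55378262 -0.16074278  0.0793    ]
 [ 0.53330808 -0.15401946  0.0793    ]] 0.02155016571196142
tip [ 0.54354535 -0.15738112  0.0793    ] len from grip 0.09544559287420011 yaw 1.3020244207352445
[[ 0.53672422 -0.15558328  0.07879097  0.00720793]] [[ 0.54724702 -0.15788885  0.07959275  0.01384403]]
[np.float64(1.3139863193424477), np.float64(1.2972936340155181)]
[ 0.51757214 -0.24894372  0.07651161]
```

{"fn": "carry_out", "kwargs": {
  "moves": [0,0.2,2.0,0,0.01,0,0.2,3.0,0,0.01,0,0.2,3.0,0,0.01,0,0.2,3.0,0,0.015,0,0.2,3.0,0,0,0,0.2,2.0,-0.5,0,0,0.1,0.6,-1.5,0,0,0,0,-1.3,0,0,0,0,-0.5,0,0,0,0,0,0]
}}

```text
clock: 4.3
position: [0.5302, -0.0831, 0.038]
ee_rot: [-0.001, 0.789, 0.615, -0.001]
contact_force: [-0.5, 0.0, -0.8]
width: 0.0194
```

```bash
python3 - <<'E'
from h import *
snap("side","s3");snap("top","t3")
print(manip.get_state()["position"],manip.get_state()["ee_rot"])
a=cv2.imread("pics/t3.png")[185:245,200:320];s=cv2.imread("pics/s3.png")[140:230,240:360]
c=np.vstack([cv2.resize(a,(600,300),interpolation=2),cv2.resize(s,(600,450),interpolation=2)])
cv2.imwrite("pics/c4.png",cv2.resize(c,(480,600)))
cv2.imwrite("pics/c4.png",np.hstack([cv2.resize(a,(400,200),interpolation=2),cv2.resize(s,(400,300),interpolation=2)[:200]]) if 0 else c[:600])
E
```

```text
[ 0.53136275 -0.08367769  0.03924356] [-4.09708529e-05  7.88956963e-01  6.14448455e-01 -6.59571560e-05]
```

View pics/c4.png

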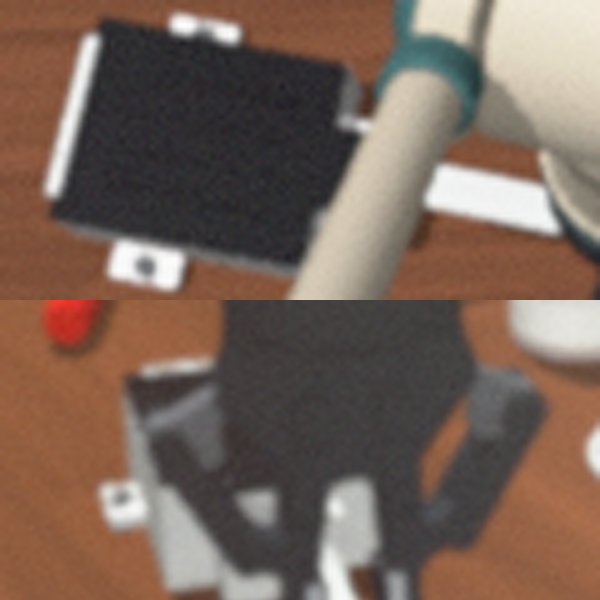

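The top view hides the tip behind the arm, with the blade axis aligned at (490,198). In the side view the tip is near crop (335,545), which I'll compare with its predicted pixel.

```bash
python3 - <<'E'
from h import *
u=np.array([.224,.9746]);w=np.array([-u[1],u[0]])
t=np.array([.5305,-.0833])+.0955*u
for z in (.040,.0413):
  print(z,[(proj("side",[[*(t+s*.009*w),z]])[0]).round(1) for s in(-1,1)],[((proj("side",[[*(t+s*.009*w),z]])[0]-[240,140]+.4)*5+[0,300]).round(0) for s in(-1,1)])
sl=np.array([.5565,.0293])
print([(proj("side",[[*(sl+s*.025*w),.036]])[0]).round(1) for s in(-1,1)])
b=np.array([[440,163],[580,187],[425,205],[560,235]])/5+[200,185]-.4
B=onz("top",b,.0418);print([np.arctan2(*(B[i]-B[i+1])[[1,0]]) for i in(0,2)])
c=onz("top",np.array([[433,184],[560,212]])/5+[200,185]-.4,.0418);print(c)
l=lambda P:(P[:2]-t)@w
print([l(x) for x in c], (sl-t)@w)
for i in range(5): print(manip.get_state()["position"])
s=cv2.imread("pics/s3.png")[170:215,285:330];cv2.imwrite("pics/x.png",cv2.resize(s,(540,540),interpolation=2))
E
```

```text
0.04 [array([303. , 186.2]), array([293.8, 187.5])] [array([317., 533.]), array([271., 539.])]
0.0413 [array([302.9, 185.6]), array([293.7, 186.8])] [array([317., 530.]), array([271., 536.])]
[array([308.7, 182.4]), array([283.8, 185.7])]
[np.float64(1.3676704388907923), np.float64(1.3195743271318081)]
[[ 0.55231436  0.00555275  0.0418    ]
 [ 0.53856935 -0.04825605  0.0418    ]]
[np.float64(-0.0013572593653439792), np.float64(-1.454597736103324e-05)] -0.00011720000000005477
[ 0.53136275 -0.08367769  0.03924356]
[ 0.53136275 -0.08367769  0.03924356]
[ 0.53136275 -0.08367769  0.03924356]
[ 0.53136275 -0.08367769  0.03924356]
[ 0.53136275 -0.08367769  0.03924356]
```

View pics/x.png

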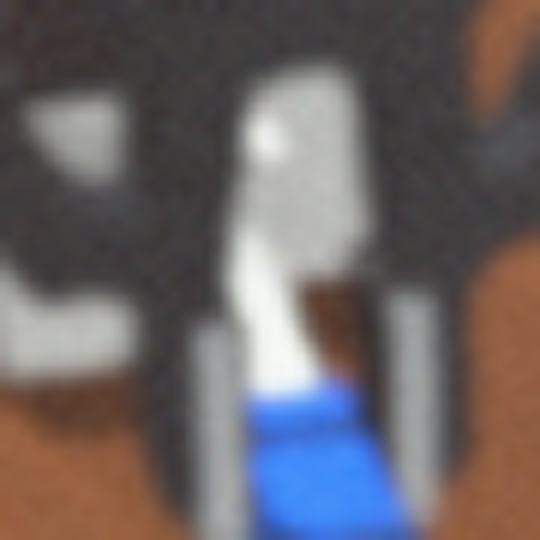

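{"fn": "carry_out", "kwargs": {
  "moves": [0,0.1,0.45,0,0,0,0.1,0.45,0,0,0,0.1,0.45,0,0,0,0.1,0.45,0,0,0,0.1,0.45,0,0,0,0.1,0.45,0,0,0,0.1,0.45,0,0,0,0.1,0.45,0,0,0,0,0,0,0,0,0,0,0,0]
}}

```text
clock: 5.4
position: [0.5393, -0.0473, 0.0393]
ee_rot: [0.0, 0.789, 0.615, -0.0]
contact_force: [-0.4, -0.9, -0.3]
width: 0.0185
```

{"fn": "carry_out", "kwargs": {
  "moves": [0,0,0,0.2,0,0,0,0,0.2,0,0,0,0,0.2,0,0,0,0,0.2,0,0,0,0,0.2,0,0,0,0,0.2,0,0,0,0,0.2,0,0,0,0,0.2,0,0,0,0,0,0,0,0,0,0,0]
}}

```text
clock: 6.4
position: [0.5394, -0.0474, 0.0554]
ee_rot: [0.0, 0.789, 0.615, 0.0]
contact_force: [-0.3, 0.2, -2.0]
width: 0.0191
```

```bash
python3 - <<'E'
from h import *
snap("side","s4");snap("top","t4")
s=manip.get_state();print(s["position"],s["contact_force"],s["moment"])
a=cv2.imread("pics/t4.png")[185:245,200:320];s=cv2.imread("pics/s4.png")[140:230,240:360]
c=np.vstack([cv2.resize(a,(500,250),interpolation=2),cv2.resize(s,(500,375),interpolation=2)])
cv2.imwrite("pics/c5.png",c[:600])
E
```

```text
[ 0.53930838 -0.04740369  0.05534145] [-0.15114464  1.0053503  -1.9478136 ] [ 0.01096312  0.01880795 -0.00967218]
```

View pics/c5.png

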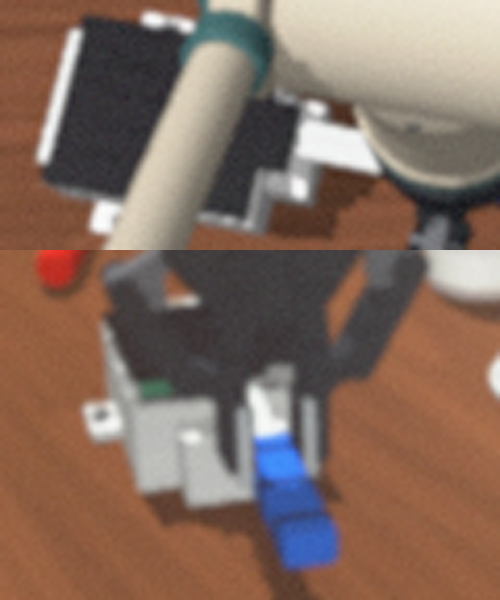

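The cover is rising on the blade (green interior visible at side crop (155,390)), with the lever steady in the grip. Next I follow the hinge arc.

{"fn": "carry_out", "kwargs": {
  "moves": [0,0.04,0.18,0.58,0,0,0.04,0.18,0.58,0,0,0.04,0.18,0.58,0,0,0.04,0.18,0.58,0,0,0.04,0.18,0.58,0,0,0.07,0.3,0.53,0,0,0.07,0.3,0.53,0,0,0.07,0.3,0.53,0,0,0.07,0.3,0.53,0,0,0.07,0.3,0.53,0]
}}

```text
clock: 7.5
position: [0.545, -0.0228, 0.1112]
ee_rot: [-0.0, 0.789, 0.615, 0.0]
contact_force: [-0.6, -0.3, -3.0]
width: 0.0189
```

{"fn": "carry_out", "kwargs": {
  "moves": [0,0.1,0.42,0.43,0,0,0.1,0.42,0.43,0,0,0.1,0.42,0.43,0,0,0.1,0.42,0.43,0,0,0.1,0.42,0.43,0,0,0.12,0.54,0.31,0,0,0.12,0.54,0.31,0,0,0.12,0.54,0.31,0,0,0.12,0.54,0.31,0,0,0.12,0.54,0.31,0]
}}

```text
clock: 8.5
position: [0.556, 0.0252, 0.148]
ee_rot: [0.0, 0.789, 0.615, 0.0]
contact_force: [0.1, -1.4, -2.0]
width: 0.0187
```

```bash
python3 - <<'E'
from h import *
snap("side","s5");snap("top","t5")
s=manip.get_state();print(s["position"],s["contact_force"],s["moment"],s["width"])
a=cv2.imread("pics/t5.png")[160:260,180:340];s=cv2.imread("pics/s5.png")[90:230,230:370]
c=np.hstack([cv2.resize(a,(400,250),interpolation=2),cv2.resize(s,(400,400),interpolation=2)[:250] if 0 else cv2.resize(s,(250,250),interpolation=2)])
cv2.imwrite("pics/c6.png",c)
E
```

```text
[0.55618342 0.02569413 0.1482408 ] [-0.2451986  -0.32280936 -0.95357415] [ 0.02261591 -0.04456103 -0.03194661] 0.01886908604857725
```

View pics/c6.png

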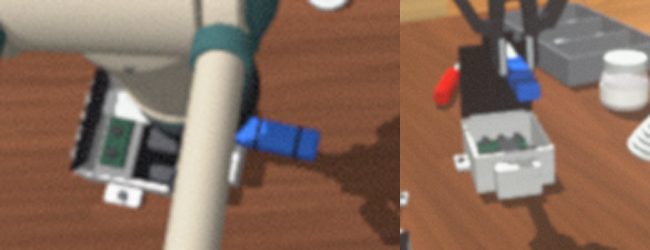

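The cover stands at about 1.2 rad with the blade under it and the box interior visible. Carrying on past upright.

{"fn": "carry_out", "kwargs": {
  "moves": [0,0.13,0.58,0.14,0,0,0.13,0.58,0.14,0,0,0.13,0.58,0.14,0,0,0.13,0.58,0.14,0,0,0.13,0.58,0.14,0,0,0.16,0.69,0,0,0,0.16,0.69,0,0,0,0.16,0.69,0,0,0,0.16,0.69,0,0,0,0.16,0.69,0,0]
}}

```text
clock: 9.6
position: [0.5704, 0.0888, 0.1548]
ee_rot: [-0.0, 0.789, 0.615, 0.0]
contact_force: [0.2, -1.5, -0.5]
width: 0.0192
```

{"fn": "carry_out", "kwargs": {
  "moves": [0,0,0,0,0,0,-0.2,-1,0,0,0,-0.4,-2,0,0,0,-0.4,-2,0,0,0,-0.4,-2,0,0,0,-0.4,-2,0,0,0,-0.4,-2,0,0,0,-0.4,-2,0,0,0,-0.4,-2,0,0,0,0,0,0,0]
}}

```text
clock: 10.6
position: [0.5396, -0.0648, 0.1549]
ee_rot: [0.001, 0.79, 0.613, -0.0]
contact_force: [0.3, 0.4, -0.8]
width: 0.0189
```

```bash
python3 - <<'E'
from h import *
snap("side","s6");snap("top","t6")
s=manip.get_state();print(s["clock"],s["position"],s["ee_rot"],s["contact_force"],s["width"])
a=cv2.imread("pics/t6.png")[130:290,170:410];s=cv2.imread("pics/s6.png")[90:270,230:410]
c=np.hstack([cv2.resize(a,(480,320),interpolation=2),cv2.resize(s,(320,320),interpolation=2)])
cv2.imwrite("pics/c7.png",c)
E
```

```text
10.7 [ 0.54004831 -0.06246712  0.15487887] [-1.22808237e-04  7.89400897e-01  6.13877960e-01  2.42824499e-04] [-0.87571013  0.31706111 -0.53651233] 0.018968182780527094
```

View pics/c7.png

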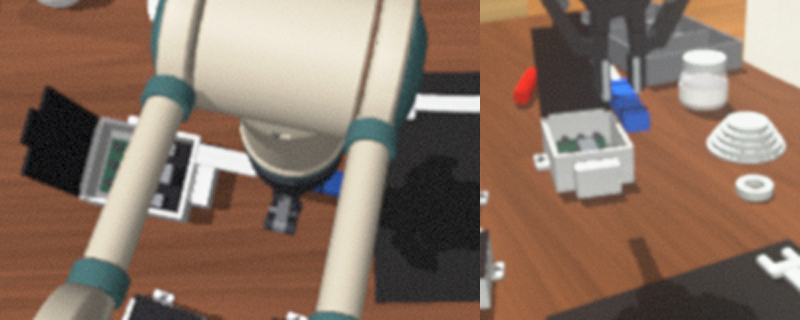

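The cover leans back past upright (tab at crop (45,100), beyond the hinge), and the lever is still in the grip. Taking it back to the mat.

{"fn": "carry_out", "kwargs": {
  "moves": [0,-0.2,-2,0,0,0,-0.3,-3.0,0,0,0,-0.3,-3.0,0,0,0,-0.3,-3.0,-1,0,0,-0.3,-3.0,-1,0,0,-0.3,-3.0,-1,0,0,-0.3,-1.7,-2,0,0,0,0,-2.5,0,0,0,0,-2.5,0,0,0,0,-1,0]
}}

```text
clock: 11.7
position: [0.519, -0.2475, 0.0425]
ee_rot: [-0.002, 0.789, 0.615, -0.001]
contact_force: [-0.4, 0.6, -1.1]
width: 0.0189
```

{"fn": "carry_out", "kwargs": {
  "moves": [0,0,0,-1,0,0,0,0,-1,0,0,0,0,-0.8,0,0,0,0,-0.2,0,0,0,0,-0.2,0,0,0,0,-0.1,0,0,0,0,-0.1,0,0,0,0,0,0,0,0,0,0,0,0,0,0,0,0]
}}

```text
clock: 12.7
position: [0.5204, -0.2489, 0.011]
ee_rot: [0.0, 0.789, 0.615, 0.0]
contact_force: [0.4, -0.2, -0.7]
width: 0.0187
```

{"fn": "carry_out", "kwargs": {
  "moves": [0,0,0,-0.1,0,0,0,0,-0.1,0,0,0,0,0,0,40,0,0,0,0,60,0,0,0,0,70,0,0,0,0,70,0,0,0,0,70,0,0,1,0,70,0,0,2,0,70,0,0,3,0]
}}

```text
clock: 13.7
position: [0.5192, -0.2482, 0.0687]
ee_rot: [-0.002, 0.789, 0.615, -0.001]
contact_force: [0.6, -0.4, 0.4]
width: 0.0594
```

{"fn": "carry_out", "kwargs": {
  "moves": [70,0,0,3,0,70,0,0,3,0,70,0.4,3,2,0,0,0.4,3,0,0,0,0.4,3,0,0,0,0.4,3,0,0,0,0.4,3,0,0,0,0,0,0,0,0,0,0,0,0,0,0,0,0,0]
}}

```text
clock: 14.7
position: [0.5404, -0.0997, 0.1492]
ee_rot: [0.001, 0.789, 0.614, -0.0]
contact_force: [-0.3, -0.3, 0.7]
width: -0.0
```

```bash
python3 - <<'E'
from h import *
snap("side","s7");snap("top","t7")
s=manip.get_state();print(s["clock"],s["position"],s["ee_rot"],s["contact_force"],s["width"])
a=cv2.imread("pics/t7.png")[130:290,170:490];s=cv2.imread("pics/s7.png")
c=np.vstack([cv2.resize(a,(520,260),interpolation=2),cv2.resize(s,(520,325))])
cv2.imwrite("pics/c8.png",c)
E
```

```text
14.8 [ 0.54029146 -0.09995039  0.14901718] [ 2.96326696e-04  7.89197804e-01  6.14139022e-01 -2.37917681e-05] [ 0.35445704 -0.12564413  0.08209174] -0.00020954847163035586
```

View pics/c8.png

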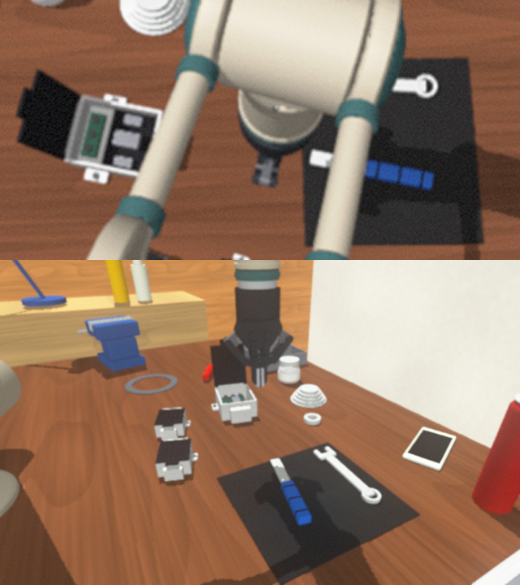

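The lever lies flat on the mat and the wrench is unmoved. The cover is open, and the main fuse (the large middle grey block) is at top crop (127,138). Measuring it.

```bash
python3 - <<'E'
from h import *
a=cv2.imread("pics/t7.png")
x=cv2.resize(a[175:250,200:275],(600,600),interpolation=2);cv2.imwrite("pics/x2.png",x)
print(onz("top",[(247.9,214.6)],.038))
hsv=cv2.cvtColor(a,cv2.COLOR_BGR2HSV);m=cv2.inRange(hsv,(0,0,75),(180,70,215))
m[:195]=0;m[235:]=0;m[:,:235]=0;m[:,:]*=1;m[:,262:]=0
n,l,st,ce=cv2.connectedComponentsWithStats(m)
for i in range(1,n):
    if st[i,4]>30: print(st[i],ce[i],onz("top",[ce[i]],.038))
E
```

```text
[[0.57032585 0.0880688  0.038     ]]
[235 195  27  25 239] [245.80753138 201.92887029] [[0.59836006 0.09280139 0.038     ]]
[238 209  19  13 183] [247.3989071  215.34972678] [[0.56872087 0.08913702 0.038     ]]
[255 219   7  16  34] [258.5        227.41176471] [[0.54180054 0.06521119 0.038     ]]
[235 225  19  10 120] [244.65       229.78333333] [[0.53760202 0.09480258 0.038     ]]
```

View pics/x2.png

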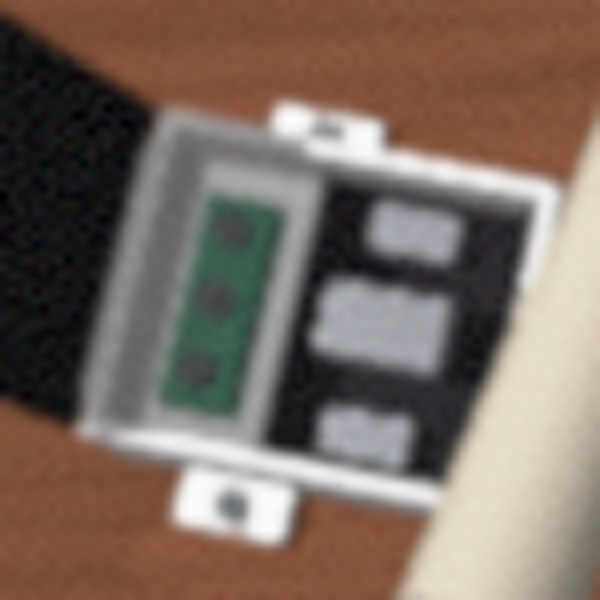

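{"fn": "carry_out", "kwargs": {
  "moves": [0,0.3,2,0,0,0,0.4,3,0,0,0,0.5,3,0,0,0,0.5,3,0,0,0,0.5,3,0,0,0,0.4,3,-1,0,0,0.3,1.9,-2,0,0,0,0,-3,0,0,0,0,-3,0,0,0,0,0,0]
}}

```text
clock: 15.8
position: [0.5661, 0.0893, 0.0551]
ee_rot: [-0.003, 0.789, 0.614, -0.004]
contact_force: [-0.2, -1.1, -0.2]
width: 0.0002
```

{"fn": "carry_out", "kwargs": {
  "moves": [0,0,0,0,0,0,0,0,-0.5,0,0,0,0,-0.4,0,0,0,0,-0.2,0,0,0,0,-0.2,0,0,0,0,-0.2,0,0,0,0,-0.2,0,0,0,0,-0.2,0,0,0,0,0,0,0,0,0,0,0]
}}

```text
clock: 16.8
position: [0.5693, 0.0901, 0.0398]
ee_rot: [0.0, 0.789, 0.615, -0.0]
contact_force: [-0.4, 0.2, 0.5]
width: -0.0002
```

{"fn": "carry_out", "kwargs": {
  "moves": [0,0,0,-0.1,0,0,0,0,-0.1,0,0,0,0,-0.1,0,0,0,0,-0.1,0,0,0,0,-0.1,0,0,0,0,-0.1,0,0,0,0,-0.1,0,0,0,0,0,0,0,0,0,0,0,0,0,0,0,0]
}}

```text
clock: 17.8
position: [0.5693, 0.0902, 0.0328]
ee_rot: [0.0, 0.789, 0.615, 0.0]
contact_force: [-0.7, -0.6, 4.7]
width: 0.0002
```

Contact is 4.7 N at z 32.8 mm, so the fuse is moving. About 3 mm to go.

{"fn": "carry_out", "kwargs": {
  "moves": [0,0,0,-0.1,0,0,0,0,-0.1,0,0,0,0,-0.05,0,0,0,0,-0.05,0,0,0,0,-0.05,0,0,0,0,0,0,0,0,0,0,0,0,0,0,0,0,0,0,0,0,0,0,0,0,0,0]
}}

```text
clock: 18.8
position: [0.5694, 0.0901, 0.03]
ee_rot: [0.0, 0.789, 0.615, 0.0]
contact_force: [-1.3, -0.4, 9.8]
width: -0.0001
```

{"fn": "carry_out", "kwargs": {
  "moves": [0,0,0,-0.05,0,0,0,0,0,0,0,0,0,-0.05,0,0,0,0,0,0,0,0,0,0,0,0,0,0,0,0,0,0,0,0,0,0,0,0,0,0,0,0,0,0,0,0,0,0,0,0]
}}

```text
clock: 19.8
position: [0.5694, 0.0901, 0.03]
ee_rot: [0.0, 0.789, 0.615, 0.0]
contact_force: [-3.6, 0.7, 14.3]
width: -0.0001
```

The fuse is at its hard stop: z stays at 30.0 mm while the force climbs to 14 N. Retreating straight up, then clear of the box.

{"fn": "carry_out", "kwargs": {
  "moves": [0,0,0,0.5,0,0,0,0,2,0,0,0,0,3,0,0,0,0,3,0,0,0,0,3,0,0,-0.5,-3,2,0,0,-0.5,-4,1,0,0,-0.5,-4,1,0,0,-0.5,-4,0,0,0,-0.5,-4,0,0]
}}

```text
clock: 20.8
position: [0.5442, -0.1014, 0.1832]
ee_rot: [0.0, 0.789, 0.615, 0.0]
contact_force: [0.1, 0.2, -0.7]
width: -0.0
```

{"fn": "carry_out", "kwargs": {
  "moves": [0,-2,-3,1,0,0,-2,-3,1,0,0,-2,-3,1,0,0,-2,-3,1,0,0,-2,-3,0,0,0,-2,-3,0,0,0,-2,-3,0,0,0,0,0,0,0,0,0,0,0,0,0,0,0,0,0]
}}

```text
clock: 21.8
position: [0.4046, -0.3091, 0.2229]
ee_rot: [-0.0, 0.789, 0.615, 0.0]
contact_force: [-0.0, 0.7, -0.4]
width: 0.0001
```

```bash
python3 - <<'E'
from h import *
snap("side","s8");snap("top","t8")
s=manip.get_state();print(s["clock"],s["position"],s["contact_force"])
a=cv2.imread("pics/t8.png")[60:330,150:500];s=cv2.imread("pics/s8.png")[90:340,140:540]
c=np.vstack([cv2.resize(a,(400,309),interpolation=2),cv2.resize(s,(400,250))])
cv2.imwrite("pics/c9.png",c)
E
```

```text
21.9 [ 0.40485216 -0.30886885  0.22310159] [-0.20077477 -0.47423608  1.44855937]
```

I've used all the pictures, so the last check is by numbers.

```bash
python3 - <<'E'
from h import *
a=cv2.imread("pics/t0.png");b=cv2.imread("pics/t8.png")
for n,(x0,x1,y0,y1) in dict(bearing=(295,328,140,170),cassette=(240,290,105,155),wrench=(360,443,168,194),boxB=(225,280,272,320)).items():
    print(n,np.abs(a[y0:y1,x0:x1].astype(int)-b[y0:y1,x0:x1]).mean().round(1))
g=(cv2.cvtColor(b,cv2.COLOR_BGR2GRAY)<45).astype(np.uint8);g[:160]=0;g[250:]=0;g[:,:150]=0;g[:,232:]=0
for c in cv2.findContours(g,0,1)[0]:
    if cv2.contourArea(c)>150: print("cover px",cv2.boundingRect(c),cv2.contourArea(c))
u=np.array([.224,.9746]);h=np.array([.5861,.1579])
for th in(1.57,1.7,1.8,1.9):
    p=h-.125*np.cos(th)*u; print(th,proj("top",[[*p,.0455+.125*np.sin(th)]]))
m=cv2.inRange(cv2.cvtColor(b,cv2.COLOR_BGR2HSV),(100,120,80),(125,255,255));m[:,:355]=0;m[:,470:]=0
r=cv2.minAreaRect(np.argwhere(m)[:,::-1].astype(np.float32));print("handle",r)
E
```

```text
bearing 2.2
cassette 1.9
wrench 2.6
boxB 2.8
cover px (181, 174, 38, 54) 1242.0
1.57 [[197.79889896 194.46842627]]
1.7 [[189.55075466 192.95442608]]
1.8 [[183.57689064 191.99169483]]
1.9 [[178.01714851 191.2179665 ]]
handle ((415.7884826660156, 237.05770874023438), (41.96885299682617, 11.96308422088623), 11.309932708740234)
```

```bash
python3 -c "
from rig import manip
print(manip.sign_off())"
```

```text
the job is handed in; nothing more can be done
None
```

The job is done and handed in at about 22 s of the 66 s allowed. I levered the cover open with the pry lever's blade, laid the lever back flat on the mat, then pressed the main fuse home with the closed fingertips.

What the last checks showed:
- **Cover:** still open at about 1.8 rad, worked out from its tab's pixel in the final top picture.
- **Fuse:** home. The fingertips stopped at 30.0 mm above the bench and stayed there while the force rose from 10 to 14 N.
- **Lever:** back on the mat within about 1 px of where its handle started, and it looked flat in the picture taken after I let go.
- **Other things:** the wrench, the bearing, the cassette and one of the two smaller boxes look unchanged between the first and last top pictures. I did not compare the other small box this way.

Two things did not go to plan:
- One move call was refused because I miscounted its rows; I sent it again correctly.
- The final picture could not be viewed because the 12-picture limit was reached, so the cover, handle-position and bystander checks are by pixel numbers only.

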